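Lay out stripped seal parts in reverse order

TASK

The four parts of a furnace-tube end seal stand on one rail in the order they came off. Move them to the empty rail with the four round pads, one part upright in the middle of each pad, in reverse order from left to right as the robot sees it: the leftmost part goes on the rightmost pad, the second from the left on the second from the right, and so on. Leave the beaker, spanner and small roll of thread tape behind the rails undisturbed.

Things in the scene. Friction and masses are not known exactly. Their poses are not given: they have to be found in the camera images.
- strip_rail: Strip-down rail: low aluminium bar with black end caps, 72 x 280 x 12 mm (x, y, z), fixed to the bench, where the four parts start. Origin at the centre of its underside; its y axis runs along the row, +y to the robot's left (yaw at most 0.16 rad either way). Its four places, from left to right, are at y = +99, +33, -33, -99 mm, x = 0. The rail may stand left or right of the other one.
- assembly_rail: Assembly rail: the same bar, 72 x 280 x 12 mm, fixed, empty at the start, with four round black rubber pads (54 mm across, 4 mm thick, tops 16 mm above the bench). Origin at the centre of its underside; y along the row, +y to the robot's left (yaw at most 0.16 rad either way). Pad centres, from left to right, at y = +99, +33, -33, -99 mm, x = 0.
- mat_round: Round, 56 mm across. Flat black rubber mat 4 mm thick, fixed to the strip-down rail; origin at the centre of its underside. It never moves within a run, so it still shows where the PTFE spacer ring stood; which mat is in which place changes from run to run.
- mat_square: Square, 52 mm wide. Flat black rubber mat 4 mm thick, fixed to the strip-down rail; origin at the centre of its underside. It never moves within a run, so it still shows where the ring nut stood; which mat is in which place changes from run to run.
- mat_hex: Hexagonal, 53 mm across flats. Flat black rubber mat 4 mm thick, fixed to the strip-down rail; origin at the centre of its underside. It never moves within a run, so it still shows where the brass union stood; which mat is in which place changes from run to run.
- mat_cross: Cross-shaped, arms 56 mm long over all and 26 mm wide. Flat black rubber mat 4 mm thick, fixed to the strip-down rail; origin at the centre of its underside. It never moves within a run, so it still shows where the stopper stood; which mat is in which place changes from run to run.
- ptfe_ring: White PTFE spacer ring, 41 mm across, 18 mm high, with a hole; about 60 to 90 g; grip across the outside. Origin at the centre of its underside, z up; it starts standing on its mat within 6 mm of the mat's centre, underside 16 mm above the bench.
- ring_nut: Steel-grey ring nut, 30 mm across, 13 mm high, with a hole; about 30 to 45 g; grip across the outside. Origin at the centre of its underside, z up; it starts standing on its mat within 6 mm of the mat's centre, underside 16 mm above the bench.
- union_brass: Brass hose union, a hexagonal foot 21 mm across and 12 mm high under a round neck 15 mm across, 28 mm high over all; about 50 to 75 g; grip across the foot. Origin at the centre of its underside, z up; it starts standing on its mat within 6 mm of the mat's centre, underside 16 mm above the bench.
- stopper_blue: Tube stopper of plastic, 28 mm high, 26 mm across at its wide top, narrower towards the bottom; about 10 to 15 g; grip across the wide top. Origin at the centre of its underside, z up; it starts standing on its mat within 6 mm of the mat's centre, underside 16 mm above the bench.
- beaker: Bystander: clear 50 ml beaker, 49 mm across, 56 mm high, standing behind the rails. Origin at the centre of its underside.
- spanner: Bystander: steel spanner, 144 x 26 x 7 mm, lying behind the rails. Origin at the centre of its underside, x along its length. It lies right of a tall fixed black cabinet, whose front stands behind the left-hand rail at about x = 0.60 m (right edge, y = 0.0) to 0.63 m (left edge, y = 0.46), its handle out to x = 0.57 m; keep gripper and wrist clear of that, also between the rails.
- ptfe_tape: Bystander: small roll of white thread tape, 52 mm across, 14 mm high, lying behind the rails. Origin at the centre of its underside.
Things that resemble listed ones, but are neither listed nor needed, are in the scene too. Leave any brown or red look-alike of the stopper_blue alone.

How it is judged:
By the outcome, as a careful person would: the job done as asked, in the order asked, and still so for the second after the job is handed in, with the robot touching nothing.
It also fails if it takes over 109 s, if anything falls off the work surface, if the arm or the gripper's body presses on something with over 40 N, if the wrist force passes 120 N, or if a joint passes its speed limit or range.

ROBOT

A 7-joint arm with a two-finger parallel gripper is mounted at the origin on a cart in front of the work surface, level with it; the furniture and walls round the work are solid. World frame = base frame: x ahead of the robot, y to its left, z up, the work surface at z = 0. Lengths are in m, angles in rad, forces in N, time in s.
With the tool pointing down it reaches from about 0.4 to 0.85 m from the base axis. Payload 4.5 kg.
Tool frame: the origin (TCP) lies where the fingers leave the gripper's body, on its centre line; the fingertips stand 64 mm ahead of it and the grasp point (between the pads) lies 45 mm ahead of it; z points along the fingers, y is the line along which they close (so a half turn about z gives the same grasp; the last joint's range is limited). The gripper opens to 88 mm and grips with 3 to 60 N. Pads are 18 mm wide; open, the fingers measure 123 mm over their backs; the gripper's body (75 mm by 187 mm) begins 45 mm behind the grasp point.
Start: joints at [-1.146, 0.689, -0.195, 1.565, 0.157, 0.902, -0.215], TCP at [0.238, 0.578, 0.303] pointing down, gripper open.
Joint ranges: [-3.01, 3.01], [-0.46, 2.08], [-1.47, 1.51], [0.13, 2.56], [-1, 4.14], [0.04, 2.09], [-2.66, 2.66]. Speed limits (rad/s): [2.57, 2.57, 3.14, 3.14, 3.14, 3.14, 3.14].

INTERFACE

Orientations are given as a unit quaternion [x, y, z, w].
In Python, from plant import r gives the robot as it stands.
- The arm moves only by the tool play_rows, never from a script. Its arguments are lists of equal length, an entry for each row: "translation": the shift along the tool's x, y, z in m, a list of three; "delta_rot": the turn, a rotation vector about the tool's x, y, z in degrees, a list of three; "grip": the opening, from -1 (shut) to 1 (fully open). In form: {"translation": [[x, y, z], ...], "delta_rot": [[rx, ry, rz], ...], "grip": [grip, ...]}. A call has 1 to 20 rows; each row shifts and turns the commanded pose from where the row before left it, along the tool's axes as they then stand; what a row does not reach is not made up. A row lasts 1/8 s, in which the tool goes at most 62.5 mm and 10.7 degrees, less where a joint would pass 70% of its speed; a pose out of reach is approached as far as the arm can. A call with a gripper value outside its range is refused whole. The fingers move at their own pace and stop on an object; "squeeze" is the grip in N (left out, the last holds). Time passes only in rows, so rows that do not move let the fingers close. It gives the time, the measured TCP pose, the force, the opening and the grip force at its end, in the units of the state.
- r.get_state(): the state, without advancing time (a new reading comes with each control period).
- r.snapshot(name): name is "side" or "top" or "wrist"; returns the picture (480x640x3 uint8, blue, green, red); there is no depth.
- r.get_calibration(name): a dict with "intrinsics" (3x3 intrinsics, pixels), "eye" and "rotation" of the camera in the world. Camera axes: x right, y up, looking along -z (the intrinsics and any distortion apply to the point x, -y, -z); pixel columns grow to the right and rows downward; lengths in m; the calibration is good to about 2 mm. A picture is of the moment at which its call begins: read the wrist's pose just before it. get_calibration takes no time and is no camera call; for the wrist camera it gives the pose at the moment of the call.
- r.finish_job(): hands the job in; it is judged then, once.
Trained networks look in the newest picture that a camera, given by its name, has taken for a name from the list of things; names that differ only in an ending like _2 or _b are one class to them, and where a whole thing is asked for, a point or a joint stands for the part that bears it (a point fixed in the world has none). Each returns a list of dicts, best first, with "confidence" (0 to 1); they miss things now and then, are a little off and sometimes report something else, mostly with a low value. They report only what shows in the picture. A call takes as long as a camera call. They do not tell look-alikes from the thing itself.
- r.look_for(camera, target): "point" ([x, y, z] in m, in world coordinates, good to about 4 mm: the middle of the surface that is visible of it).
- r.silhouettes(camera, target): "pixels" (480x640 bool, what is visible of it).
The state is a dict: "clock": time; "q": joint angles; "qd": joint speeds; "joint_torque": joint torques, N m; "tool_pos": TCP position; "eef_rot": TCP orientation; "contact_force": force on the tool from outside, world axes, zero at the start; "moment": the same for the moment, N m; "opening": opening from 0.0 (shut) to 1.0 (fully open); "finger_force": force on a finger pad.
Only numpy, scipy, OpenCV 4.12 (cv2) and the standard library are available. Lean on these libraries where they do the work, as an engineer would, in place of code of your own. Each camera call takes 0.05 s, during which the arm holds its last target. There are 200 camera calls.

## Working session

There is one attempt and no reset: what is moved stays moved. The work goes in short steps, Python scripts to look and compute and a tool call to move; the robot and the scene stay as the last step left them, time stands still between calls to the robot, and variables do not carry over. Pictures are saved under pics/ and viewed, at most 14 in all, crops included, and the job is handed in when it is done.

Besides the shell and the picture viewer there is one more tool, called after "Call:" as name(argument=value, ...) on one line, values as JSON. play_rows: Moves the arm, as the interface text tells. Its arguments: {"type":"object","properties":{"translation":{"type":"array","items":{"type":"array","items":{"type":"number"}}},"delta_rot":{"type":"array","items":{"type":"array","items":{"type":"number"}}},"grip":{"type":"array","items":{"type":"number"}},"squeeze":{"type":"number"}},"required":["translation","delta_rot","grip"]}

```bash
mkdir -p pics; ls; python3 - <<'E'
from plant import r
import cv2,numpy as np
s=r.get_state();print(s['clock'],s['tool_pos'],s['eef_rot'],s['opening'])
for c in ['top','side']:
    im=r.snapshot(c);cv2.imwrite(f'pics/{c}0.png',im)
    k=r.get_calibration(c);print(c,k)
    for t in ['strip_rail','assembly_rail','mat_round','mat_square','mat_hex','mat_cross','ptfe_ring','ring_nut','union_brass','stopper_blue','beaker','spanner','ptfe_tape']:
        print(t,[(np.round(d['point'],3).tolist(),round(d['confidence'],2)) for d in r.look_for(c,t)][:4])
print(r.get_state()['clock'])
E
```

```text
pics
0.0 [0.23792684 0.57737128 0.301917  ] [ 1.94095807e-01  9.80982129e-01 -9.32122403e-04 -1.05017549e-04] 0.9974218010404488
top {'intrinsics': array([[442.82652698,   0.        , 315.82654363],
       [  0.        , 442.82652698, 238.03367286],
       [  0.        ,   0.        ,   1.        ]]), 'eye': array([0.38177605, 0.05427002, 0.92885572]), 'rotation': array([ 0.07320016, -0.06911653, -0.68517685,  0.7213857 ])}
strip_rail [([0.435, 0.204, 0.012], 0.57)]
assembly_rail [([0.443, -0.104, 0.012], 0.89)]
mat_round [([0.439, 0.174, 0.016], 0.87)]
mat_square [([0.439, 0.238, 0.018], 0.75)]
mat_hex [([0.431, 0.104, 0.016], 0.9), ([0.443, 0.238, 0.017], 0.65), ([0.429, 0.103, 0.029], 0.35)]
mat_cross [([0.452, 0.302, 0.012], 0.77)]
ptfe_ring [([0.435, 0.17, 0.035], 0.63)]
ring_nut [([0.446, 0.234, 0.025], 0.5), ([0.443, 0.302, 0.044], 0.47)]
union_brass []
stopper_blue [([0.542, 0.303, 0.028], 0.52), ([0.544, 0.368, 0.027], 0.51)]
beaker [([0.673, -0.125, 0.023], 0.59)]
spanner [([0.686, -0.041, 0.01], 0.8)]
ptfe_tape [([0.663, -0.194, 0.009], 0.76)]
side {'intrinsics': array([[5
[... 335 characters left out ...]
, 0.47)]
assembly_rail [([0.444, -0.069, 0.012], 0.61), ([0.446, 0.19, 0.015], 0.47), ([0.433, 0.108, 0.027], 0.24)]
mat_round [([0.426, 0.109, 0.015], 0.74), ([0.442, 0.188, 0.017], 0.45)]
mat_square [([0.437, 0.244, 0.014], 0.7)]
mat_hex [([0.427, 0.107, 0.02], 0.73)]
mat_cross [([0.448, 0.31, 0.023], 0.68)]
ptfe_ring [([0.435, 0.18, 0.036], 0.89)]
ring_nut [([0.44, 0.242, 0.026], 0.66), ([0.436, 0.181, 0.031], 0.62), ([0.438, 0.245, 0.014], 0.17)]
union_brass [([0.434, 0.11, 0.03], 0.65)]
stopper_blue [([0.441, 0.31, 0.043], 0.61), ([0.542, 0.378, 0.027], 0.49), ([0.542, 0.313, 0.027], 0.46)]
beaker []
spanner []
ptfe_tape [([0.433, 0.27, 0.009], 0.69), ([0.658, -0.191, 0.014], 0.51)]
1.4
```

View pics/top0.png

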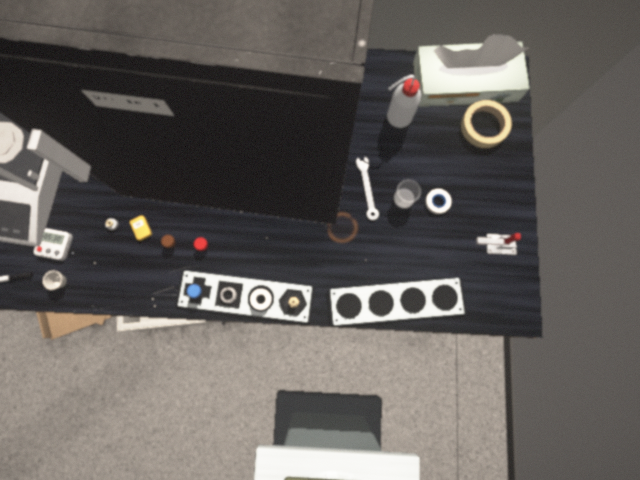

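View pics/side0.png

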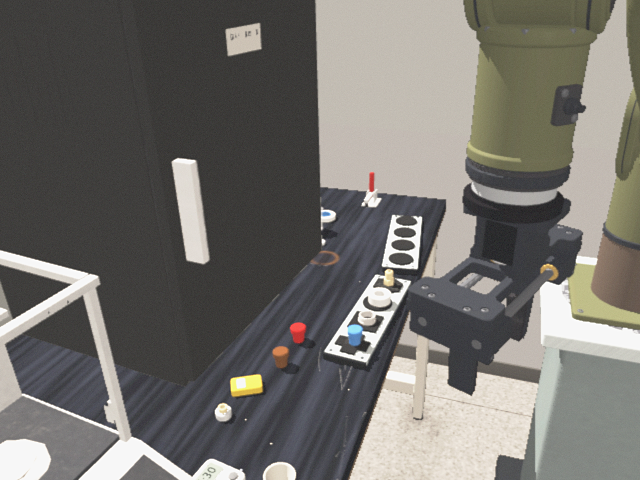

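The four parts stand on the left rail, left to right: blue stopper on the cross (194,291), ring nut on the square (229,294), PTFE ring on the round mat (261,298) and brass union on the hex (293,301). The assembly rail's pads are at (348,305), (381,303), (413,300) and (445,297). Stopper candidates are blue (194,291), red (200,243) and brown (168,241). Only the blue one stands on the cross mat, so it is the one meant. I'll confirm that in a crop and measure.

```bash
cat > h.py <<'E'
from plant import r
import cv2,numpy as np
from scipy.spatial.transform import Rotation as R
def proj(k,uv,z):
    "pixels -> world points on plane height z"
    uv=np.atleast_2d(np.asarray(uv,float)); K=k['intrinsics']
    d=np.c_[(uv[:,0]-K[0,2])/K[0,0],-(uv[:,1]-K[1,2])/K[1,1],-np.ones(len(uv))]
    d=R.from_quat(k['rotation']).apply(d)
    return k['eye']+d*((z-k['eye'][2])/d[:,2])[:,None]
def pix(k,P):
    c=R.from_quat(k['rotation']).inv().apply(np.atleast_2d(P)-k['eye']);K=k['intrinsics']
    return np.c_[K[0,0]*c[:,0]/-c[:,2]+K[0,2],K[1,1]*-c[:,1]/-c[:,2]+K[1,2]]
def state():
    s=r.get_state();e=R.from_quat(s['eef_rot']).as_matrix()
    print('t',round(s['clock'],2),'tcp',np.round(s['tool_pos'],4),'yaw_y',round(np.degrees(np.arctan2(e[1,1],e[0,1])),2),'tilt',np.round(e[:2,2],3),'q',np.round(s['q'],2),'op',round(s['opening'],3),'F',np.round(s['contact_force'],1));return s
E
python3 - <<'E'
from h import *
im=cv2.imread('pics/top0.png');k=r.get_calibration('top')
r.snapshot('top')
g=cv2.cvtColor(im,6)
for t,z in [('assembly_rail',.012),('strip_rail',.012)]:
    m=r.silhouettes('top',t)
    if not m: print(t,'none');continue
    m=m[0]['pixels'].astype(np.uint8)
    c=max(cv2.findContours(m,0,2)[0],key=cv2.contourArea);rect=cv2.minAreaRect(c)
    hull=np.zeros_like(m);cv2.fillPoly(hull,[np.int32(cv2.boxPoints(rect))],1)
    b=proj(k,cv2.boxPoints(rect),z);print(t,'box centre',b.mean(0).round(4),'px',np.round(rect,1) if 0 else rect[0])
    d=((g<90)&(cv2.erode(hull,np.ones((3,3)))>0)).astype(np.uint8)
    n,_,st,ce=cv2.connectedComponentsWithStats(d)
    for i in range(1,n):
        if st[i,4]>40: print(st[i].tolist(),ce[i].round(1),proj(k,ce[i],.016).round(4)[0])
for t,z in [('stopper_blue',.044),('ring_nut',.029),('ptfe_ring',.034),('union_brass',.044)]:
    for s in r.silhouettes('top',t)[:3]:
        v,u=np.nonzero(s['pixels']);print(t,round(s['confidence'],2),u.mean().round(1),v.mean().round(1),len(u),proj(k,[u.mean(),v.mean()],z).round(4)[0])
cr=cv2.resize(im[225:335,140:480],None,fx=2.35,fy=2.35,interpolation=cv2.INTER_CUBIC);cv2.imwrite('pics/crop0.png',cr)
E
```

```text
assembly_rail box centre [ 0.4442 -0.1074  0.012 ] px (396.1673583984375, 301.89697265625)
[433, 286, 24, 24, 438] [444.5 297.1] [ 0.4584 -0.205   0.016 ]
[401, 289, 24, 23, 433] [412.6 299.9] [ 0.4493 -0.1399  0.016 ]
[327, 290, 6, 35, 84] [329.2 306.9] [0.4264 0.0297 0.016 ]
[370, 291, 23, 24, 434] [380.7 302.7] [ 0.4403 -0.0749  0.016 ]
[337, 294, 24, 24, 435] [348.5 305.5] [ 0.4313 -0.0093  0.016 ]
strip_rail box centre [0.4388 0.2056 0.012 ] px (244.33773803710938, 296.67657470703125)
[175, 270, 8, 36, 103] [178.5 284.7] [0.4556 0.342  0.016 ]
[190, 278, 20, 26, 230] [200.2 290.8] [0.4454 0.296  0.016 ]
[216, 282, 26, 25, 276] [229.3 294. ] [0.442  0.2356 0.016 ]
[224, 291, 8, 8, 52] [227.5 294.5] [0.4408 0.2392 0.016 ]
[280, 290, 26, 25, 350] [291.8 302.4] [0.4315 0.1066 0.016 ]
stopper_blue 0.65 193.4 291.2 151 [0.4421 0.3021 0.044 ]
stopper_blue 0.6 167.5 241.5 148 [0.5397 0.3654 0.044 ]
stopper_blue 0.52 228.6 294.2 655 [0.4396 0.2315 0.044 ]
ptfe_ring 0.6 259.9 299.3 264 [0.4334 0.1698 0.034 ]
union_brass 0.52 245.7 298.1 2268 [0.4339 0.1968 0.044 ]
union_brass 0.46 196.0 290.2 443 [0.4443 0.297  0.044 ]
```

View pics/crop0.png

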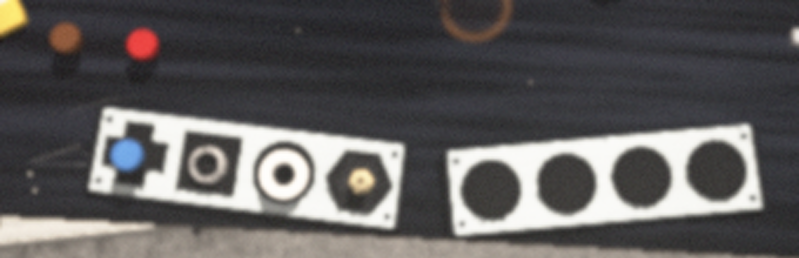

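The crop confirms it: the blue stopper is on the cross mat at the far left, and the red and brown look-alikes are off the rail. Next I turn the tool so it closes along world x, then move over the strip rail.

Call:
play_rows(translation=[[0,0,0],[0,0,0],[0,0,0],[0,0,0],[0,0,0],[0,0,0],[0,0,0],[-0.045,0.024,0],[-0.045,0.024,0],[-0.045,0.024,0],[-0.045,0.024,0],[-0.045,0.024,0],[-0.045,0.024,0],[-0.045,0.024,0],[-0.045,0.024,0],[0,0,0],[0,0,0]], delta_rot=[[0,0,9.66],[0,0,9.66],[0,0,9.66],[0,0,9.66],[0,0,9.66],[0,0,9.66],[0,0,9.66],[0,0,0],[0,0,0],[0,0,0],[0,0,0],[0,0,0],[0,0,0],[0,0,0],[0,0,0],[0,0,0],[0,0,0]], grip=[1,1,1,1,1,1,1,1,1,1,1,1,1,1,1,1,1], squeeze=15)

```text
clock: 3.88
tool_pos: [0.4299, 0.2185, 0.3028]
eef_rot: [0.707, 0.707, 0.0, -0.0]
contact_force: [-0.2, 0.1, -0.2]
opening: 1.001
finger_force: 0.0
```

```bash
python3 - <<'E'
from h import *
s=state();k=r.get_calibration('wrist');im=r.snapshot('wrist');cv2.imwrite('pics/w1.png',im);print(k)
for t in ['mat_cross','mat_square','mat_round','mat_hex','stopper_blue','ring_nut','ptfe_ring','union_brass']:
    for d in r.silhouettes('wrist',t)[:2]:
        v,u=np.nonzero(d['pixels']);print(t,round(d['confidence'],2),u.mean().round(1),v.mean().round(1),len(u))
for P in [[.442,.302,.044],[.44,.238,.029],[.433,.17,.034],[.43,.104,.044]]: print(pix(k,P))
E
```

```text
t 3.88 tcp [0.4299 0.2185 0.3028] yaw_y 0.01 tilt [-0.     0.001] q [-0.62  0.51  0.09  1.99 -0.07  0.64 -0.49] op 1.001 F [-0.2  0.1 -0.2]
{'intrinsics': array([[402.19895354,   0.        , 315.2420698 ],
       [  0.        , 402.19895354, 236.75037758],
       [  0.        ,   0.        ,   1.        ]]), 'eye': array([0.42983328, 0.30129512, 0.38355702]), 'rotation': array([-1.58538001e-01, -4.68059674e-04,  5.07864389e-04,  9.87352635e-01])}
mat_cross 0.82 337.6 99.8 2310
mat_square 0.67 330.8 175.3 2739
mat_round 0.65 328.3 236.3 1077
mat_hex 0.81 320.6 301.5 1701
stopper_blue 0.86 334.5 100.8 813
stopper_blue 0.61 448.7 99.3 856
ring_nut 0.45 329.0 236.9 1153
ptfe_ring 0.66 321.5 249.6 1323
union_brass 0.58 319.4 312.7 418
[[330.10343763 103.26296429]]
[[326.32263488 179.36033452]]
[[318.20526908 253.20433613]]
[[314.90755257 321.61006785]]
```

View pics/w1.png

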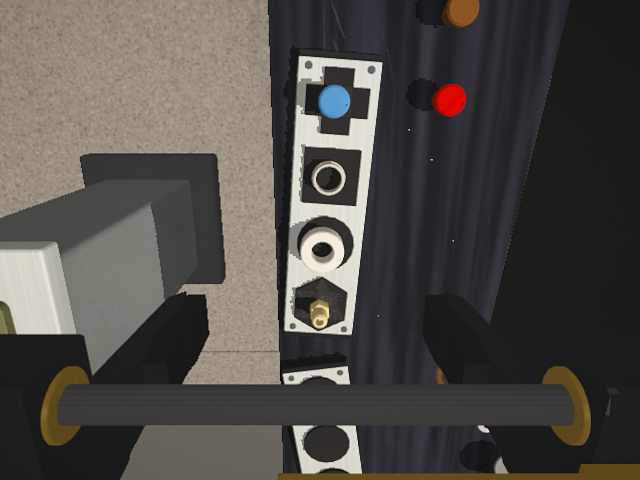

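The wrist picture agrees: stopper (334,101), nut (329,178), ring (323,249), union with its neck top at about (320,322). Red (450,100) and brown (461,11) are off the rail.

```bash
python3 - <<'E'
from h import *
k=r.get_calibration('wrist')
im=cv2.imread('pics/w1.png');hsv=cv2.cvtColor(im,40)
m=cv2.inRange(hsv,(95,80,80),(125,255,255));m[:, :290]=0;m[:,380:]=0
v,u=np.nonzero(m);print('blue',u.mean(),v.mean(),u.min(),u.max(),v.min(),v.max(),proj(k,[u.mean(),(v.min()+v.max())/2],.044)[0].round(4))
for n,uv,z in [('nut',(329,178),.029),('ring',(323.5,247),.034),('ringhole',(322,250),.034),('uniontop',(320,323),.044),('unionfoot',(319,305),.022)]: print(n,proj(k,uv,z)[0].round(4))
c=np.hstack([cv2.resize(im[y:y+66,285:375],None,fx=4,fy=4,interpolation=2) for y in (145,)]+[cv2.resize(im[275:341,285:375],None,fx=4,fy=4,interpolation=2)])
cv2.imwrite('pics/w1c.png',c)
E
```

```text
blue 333.71607753705814 101.17445838084379 318 349 84 118 [0.4447 0.3033 0.044 ]
nut [0.4423 0.2388 0.029 ]
ring [0.4378 0.1757 0.034 ]
ringhole [0.4365 0.1728 0.034 ]
uniontop [0.4349 0.1021 0.044 ]
unionfoot [0.4341 0.1096 0.022 ]
```

View pics/w1c.png

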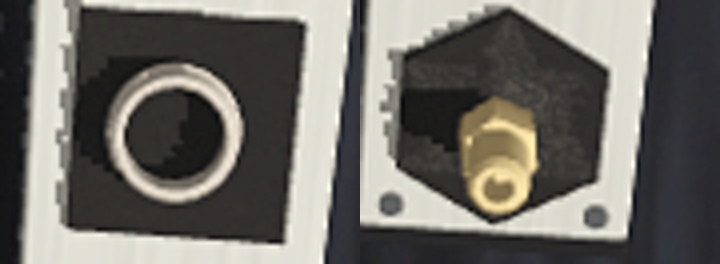

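Call:
play_rows(translation=[[0.028,0.005,0],[0.028,0.005,0],[0.0285,0.0045,0],[0,0,0.05],[0,0,0.05],[0,0,0.05],[0,0,0.03],[0,0,0.02],[0,0,0.018],[0,0,0],[0,0,0]], delta_rot=[[0,0,0],[0,0,0],[0,0,0],[0,0,0],[0,0,0],[0,0,0],[0,0,0],[0,0,0],[0,0,0],[0,0,0],[0,0,0]], grip=[1,1,1,1,1,1,1,1,1,1,1])

```text
clock: 5.7
tool_pos: [0.4448, 0.3026, 0.0853]
eef_rot: [0.707, 0.707, 0.001, 0.0]
contact_force: [-0.4, 0.3, 1.0]
opening: 0.999
finger_force: 0.0
```

```bash
python3 - <<'E'
from h import *
s=state();k=r.get_calibration('wrist');im=r.snapshot('wrist');cv2.imwrite('pics/w2.png',im)
m=cv2.inRange(cv2.cvtColor(im,40),(95,80,80),(125,255,255))
n,l,st,ce=cv2.connectedComponentsWithStats(m);i=1+st[1:,4].argmax();print(st[i])
print(proj(k,ce[i],.044)[0].round(4))
E
```

```text
t 5.7 tcp [0.4448 0.3026 0.0853] yaw_y -0.01 tilt [0.001 0.001] q [-0.7   0.94  0.03  1.97 -0.11  0.24 -0.58] op 0.999 F [-0.4  0.3  1. ]
[ 280  289   71   84 4533]
[0.445 0.31  0.044]
```

View pics/w2.png

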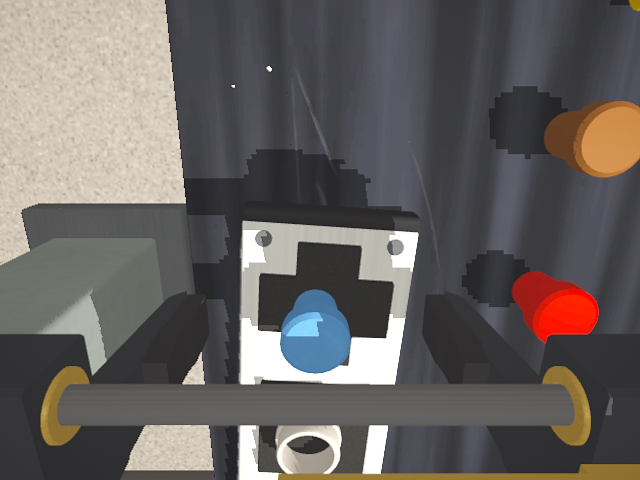

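```bash
python3 - <<'E'
from h import *
k=r.get_calibration('wrist');print(k['eye'])
print('top',proj(k,[[315.5,338.5],[315.5,372]],.044).round(4), 'cross px 328,290',proj(k,[328,290],.016).round(4))
print('red top',proj(k,[565,312],.028))
E
```

```text
[0.44485799 0.38549255 0.1662734 ]
top [[0.4453 0.3078 0.044 ]
 [0.4453 0.2939 0.044 ]] cross px 328,290 [[0.4505 0.3129 0.016 ]]
red top [[0.54170285 0.30931608 0.028     ]]
```

Call:
play_rows(translation=[[0.0025,0,0],[0,0,0],[0,0,0],[0,0,0],[0,0,0],[0,0,0],[0,0,0],[0,0,0]], delta_rot=[[0,0,0],[0,0,0],[0,0,0],[0,0,0],[0,0,0],[0,0,0],[0,0,0],[0,0,0]], grip=[1,0,-0.5,-1,-1,-1,-1,-1], squeeze=10)

```text
clock: 6.75
tool_pos: [0.4445, 0.3049, 0.0847]
eef_rot: [0.707, 0.707, 0.0, -0.0]
contact_force: [-0.4, -0.3, -0.3]
opening: 0.275
finger_force: 10.0
```

Call:
play_rows(translation=[[0,0,-0.01],[0,0,-0.03],[0,0,-0.04],[-0.02,0,0],[-0.04,0.001,0],[-0.05,0.002,0],[-0.05,0.002,0],[-0.05,0.001,0],[-0.05,0.001,0],[-0.05,0.001,0],[-0.05,0.001,0],[-0.05,0.001,0],[-0.05,0.001,0],[-0.03,0.001,0],[-0.02,0.001,0],[0,0,0],[0,0,0]], delta_rot=[[0,0,0],[0,0,0],[0,0,0],[0,0,0],[0,0,0],[0,0,0],[0,0,0],[0,0,0],[0,0,0],[0,0,0],[0,0,0],[0,0,0],[0,0,0],[0,0,0],[0,0,0],[0,0,0],[0,0,0]], grip=[-1,-1,-1,-1,-1,-1,-1,-1,-1,-1,-1,-1,-1,-1,-1,-1,-1])

```text
clock: 8.88
tool_pos: [0.4568, -0.2041, 0.1644]
eef_rot: [0.707, 0.707, 0.0, -0.001]
contact_force: [1.0, 1.2, 0.5]
opening: 0.268
finger_force: 10.0
```

```bash
python3 - <<'E'
from h import *
s=state();k=r.get_calibration('wrist');im=r.snapshot('wrist');cv2.imwrite('pics/w3.png',im)
m=cv2.inRange(cv2.cvtColor(im,40),(95,80,80),(125,255,255))
n,l,st,ce=cv2.connectedComponentsWithStats(m);i=1+st[1:,4].argmax();print(st[i])
print('pads exp',pix(k,[[.4584,-.205,.016],[.4493,-.14,.016]]))
E
```

```text
t 8.88 tcp [ 0.4568 -0.2041  0.1644] yaw_y 0.04 tilt [-0.001  0.001] q [ 0.4   0.76 -0.11  2.05  0.23  0.34  0.1 ] op 0.268 F [1.  1.2 0.5]
[ 281  296   70   84 4511]
pads exp [[317.73698931 249.6253283 ]
 [301.78460671 139.66751429]]
```

View pics/w3.png

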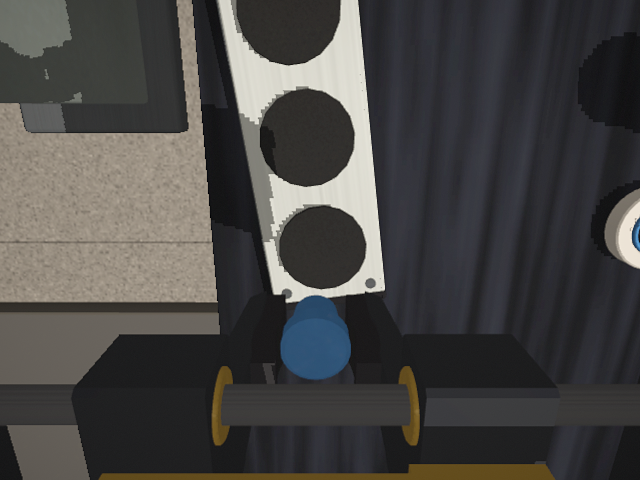

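The held stopper is at (315,345); the target pad is at (322,247), about 3 mm further in x than the top camera said. I'll work out both positions with the wrist camera.

```bash
cat >> h.py <<'E'
def ell(im,box,thr=95):
    u0,v0,u1,v1=box;g=cv2.cvtColor(im,6)[v0:v1,u0:u1]
    m=(g<thr).astype(np.uint8);n,l,st,ce=cv2.connectedComponentsWithStats(m);i=1+st[1:,4].argmax()
    c=max(cv2.findContours((l==i).astype(np.uint8),0,1)[0],key=len)
    e=cv2.fitEllipse(cv2.convexHull(c));return np.array(e[0])+[u0,v0],e[1]
E
python3 - <<'E'
from h import *
k=r.get_calibration('wrist');im=cv2.imread('pics/w3.png');s=r.get_state()
for b in [(274,200,374,292),(256,82,358,190)]:
    c,ax=ell(im,b);print(c.round(1),np.round(ax,1),proj(k,c,.016)[0].round(4))
z=.044+s['tool_pos'][2]-.0847
print('stopper top',proj(k,[[315.5,345.5],[315.5,379.5]],z).round(4),'base pix',pix(k,s['tool_pos']+[0,0,z-.028-s['tool_pos'][2]]), 'grasp pix',pix(k,s['tool_pos']-[0,0,.045]),pix(k,s['tool_pos']-[0,0,.064]))
E
```

```text
[321.8 246.8] [83.1 86.8] [ 0.4611 -0.2029  0.016 ]
[306.3 137.2] [94.7 97.8] [ 0.452  -0.1383  0.016 ]
stopper top [[ 0.4573 -0.201   0.1238]
 [ 0.4573 -0.2151  0.1238]] base pix [[314.96003887 313.15090767]] grasp pix [[314.90990389 345.4911054 ]] [[314.95119449 318.85609129]]
```

Call:
play_rows(translation=[[-0.001,0.004,0.02],[0,0,0.03],[0,0,0.02],[0,0,0],[0,0,0]], delta_rot=[[0,0,0],[0,0,0],[0,0,0],[0,0,0],[0,0,0]], grip=[-1,-1,-1,-1,-1])

```text
clock: 9.55
tool_pos: [0.4617, -0.2055, 0.0953]
eef_rot: [0.707, 0.707, 0.0, 0.0]
contact_force: [-0.7, 0.8, 0.4]
opening: 0.272
finger_force: 10.0
```

```bash
python3 - <<'E'
from h import *
s=state();k=r.get_calibration('wrist');im=r.snapshot('wrist');cv2.imwrite('pics/w4.png',im)
z=.044+s['tool_pos'][2]-.0847;p=s['tool_pos']
print('pad exp',pix(k,[.461,-.203,.016]),'stopper base if at tcp',pix(k,[p[0],p[1],z-.028]),'axis pts',proj(k,[315,345.5],z))
kt=r.get_calibration('top');kt=r.get_calibration('top');t=r.snapshot('side');cv2.imwrite('pics/s4.png',t)
ks=r.get_calibration('side');print('side: pad',pix(ks,[.461,-.203,.016]),'stop',pix(ks,[p[0],p[1],z]))
a=im[200:400,220:420];b=pix(ks,[.461,-.203,.03])[0].astype(int)
b=t[b[1]-50:b[1]+50,b[0]-50:b[0]+50]
cv2.imwrite('pics/c4.png',np.hstack([cv2.resize(a,(400,400)),cv2.resize(b,(400,400),interpolation=2)]))
E
```

```text
t 9.55 tcp [ 0.4617 -0.2055  0.0953] yaw_y 0.06 tilt [0. 0.] q [ 0.36  0.9  -0.06  2.06  0.26  0.19  0.08] op 0.272 F [-0.7  0.8  0.4]
pad exp [[313.11579343 296.14779512]] stopper base if at tcp [[314.70260368 312.98426047]] axis pts [[ 0.46180336 -0.20269024  0.05455413]]
side: pad [[405.69467974 219.75472384]] stop [[406.3196231  204.70763897]]
```

View pics/c4.png

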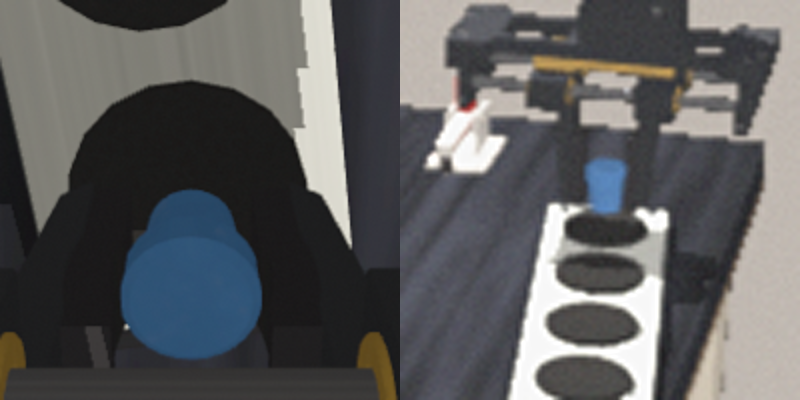

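```bash
python3 - <<'E'
from h import *
k=r.get_calibration('wrist');s=r.get_state();zb=.0266
print('pad far edge y+.027 ->',proj(k,[[314,241]],.016).round(4)-[0,.027,0])
print('base far edge',proj(k,[[315.5,295]],zb).round(4)-[0,.0095,0], 'top near edge',proj(k,[[315.5,379]],zb+.028)+[0,.013,0])
ks=r.get_calibration('side'); print('pad exp side',pix(ks,[.461,-.203,.016]),'seen', 405.7+(606-600)/4, 219.75-4+0)
b=pix(ks,[.461,-.203,.03])[0].astype(int);f=lambda x,y:[b[0]-50+(x-400)/4,b[1]-50+y/4]
print('side: pad',proj(ks,f(606,229),.016),'stopper top',proj(ks,f(606,167),zb+.028),'base',proj(ks,f(607,211),zb))
E
```

```text
pad far edge y+.027 -> [[ 0.4616 -0.205   0.016 ]]
base far edge [[ 0.4623 -0.2073  0.0266]] top near edge [[ 0.46221957 -0.20436044  0.0546    ]]
pad exp side [[405.69467974 219.75472384]] seen 407.2 215.75
side: pad [[ 0.45739358 -0.19480725  0.016     ]] stopper top [[ 0.45999425 -0.19906573  0.0546    ]] base [[ 0.45785116 -0.19775481  0.0266    ]]
```

Call:
play_rows(translation=[[0.0015,0,0.006],[0,0,0.004],[0,0,0],[0,0,0],[0,0,0],[0,0,0],[0,0,0],[0,0,-0.03],[0,0,-0.05],[0.03,-0.002,0],[0.054,-0.002,0],[0.06,-0.003,0],[0.06,-0.003,0],[0.06,-0.003,0],[0.06,-0.003,0],[0.06,-0.003,0],[0.06,-0.001,0],[0,0,0],[0,0,0]], delta_rot=[[0,0,0],[0,0,0],[0,0,0],[0,0,0],[0,0,0],[0,0,0],[0,0,0],[0,0,0],[0,0,0],[0,0,0],[0,0,0],[0,0,0],[0,0,0],[0,0,0],[0,0,0],[0,0,0],[0,0,0],[0,0,0],[0,0,0]], grip=[-1,-1,-1,-0.3,0.2,0.6,1,1,1,1,1,1,1,1,1,1,1,1,1])

```text
clock: 12.02
tool_pos: [0.4412, 0.2387, 0.1646]
eef_rot: [0.707, 0.707, -0.001, 0.0]
contact_force: [0.1, -1.1, -0.1]
opening: 0.998
finger_force: 0.0
```

```bash
python3 - <<'E'
from h import *
s=state();k=r.get_calibration('wrist');im=r.snapshot('wrist');cv2.imwrite('pics/w5.png',im)
print('exp nut',pix(k,[.442,.2395,.029]))
t=r.snapshot('top');cv2.imwrite('pics/t5.png',t)
kt=r.get_calibration('top');m=cv2.inRange(cv2.cvtColor(t,40),(95,80,80),(125,255,255));m[:, :320]=0
v,u=np.nonzero(m);print('stopper top cam',len(u),proj(kt,[u.mean(),v.mean()],.044),'pad .4584 -.205')
cv2.imwrite('pics/c5.png',np.hstack([cv2.resize(im,(640,480)),cv2.resize(t[280:320,425:465],(160,160)).repeat(1,0)[:160].copy() if 0 else np.vstack([cv2.resize(t[282:322,420:460],(160,160),interpolation=2),np.zeros((320,160,3),np.uint8)])]))
E
```

```text
t 12.03 tcp [0.4412 0.2387 0.1646] yaw_y -0.0 tilt [-0.    -0.001] q [-0.61  0.77  0.03  2.05 -0.07  0.32 -0.52] op 0.998 F [ 0.1 -1.1 -0.1]
exp nut [[316.30541848 253.97409926]]
stopper top cam 219 [[ 0.4949848  -0.20162684  0.044     ]] pad .4584 -.205
```

View pics/c5.png

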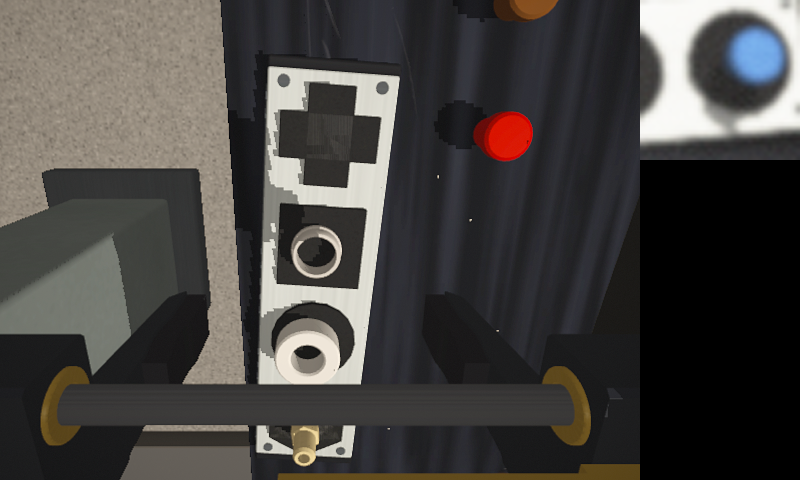

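The nut is at (316,251), within about 1 mm of the prediction. The stopper stands upright on the rightmost pad. Picking the nut.

Call:
play_rows(translation=[[0.0015,0.001,0.02],[0,0,0.03],[0,0,0.02],[0,0,0.011],[0,0,0],[0,0,0],[0,0,0],[0,0,0],[0,0,0],[0,0,0]], delta_rot=[[0,0,0],[0,0,0],[0,0,0],[0,0,0],[0,0,0],[0,0,0],[0,0,0],[0,0,0],[0,0,0],[0,0,0]], grip=[1,1,1,1,0.3,-0.2,-1,-1,-1,-1], squeeze=15)

```text
clock: 13.38
tool_pos: [0.4425, 0.2409, 0.0838]
eef_rot: [0.707, 0.707, 0.0, -0.0]
contact_force: [0.4, -0.6, 0.7]
opening: 0.343
finger_force: 0.1
```

```bash
python3 - <<'E'
from h import *
state();k=r.get_calibration('top');t=cv2.imread('pics/t5.png')
m=cv2.inRange(cv2.cvtColor(t,40),(95,80,80),(125,255,255));m[:,:420]=0;m[:275]=0;m[325:]=0
v,u=np.nonzero(m);print(u.mean(),v.mean());print('stopper',proj(k,[u.mean(),v.mean()],.044)[0])
m0=cv2.imread('pics/top0.png');mm=cv2.inRange(cv2.cvtColor(m0,40),(95,80,80),(125,255,255));mm[:,:180]=0;mm[:,215:]=0;mm[:275]=0;mm[320:]=0
v,u=np.nonzero(mm);print('orig',proj(k,[u.mean(),v.mean()],.044)[0])
E
```

```text
t 13.38 tcp [0.4425 0.2409 0.0838] yaw_y -0.01 tilt [0. 0.] q [-0.6   0.92  0.01  2.07 -0.08  0.15 -0.51] op 0.343 F [ 0.4 -0.6  0.7]
448.30337078651684 295.5449438202247
stopper [ 0.4595079  -0.20470352  0.044     ]
orig [0.44331162 0.30155082 0.044     ]
```

Call:
play_rows(translation=[[0,0,0],[0,0,0],[0,0,0],[0,0,-0.01],[0,0,-0.03],[0,0,-0.04],[-0.03,0,0],[-0.05,0.001,0],[-0.05,0.001,0],[-0.05,0.001,0],[-0.05,0.001,0],[-0.05,0.001,0],[-0.05,0.001,0],[-0.03,0.001,0],[-0.02,0.002,0],[0,0,0],[0,0,0]], delta_rot=[[0,0,0],[0,0,0],[0,0,0],[0,0,0],[0,0,0],[0,0,0],[0,0,0],[0,0,0],[0,0,0],[0,0,0],[0,0,0],[0,0,0],[0,0,0],[0,0,0],[0,0,0],[0,0,0],[0,0,0]], grip=[-1,-1,-1,-1,-1,-1,-1,-1,-1,-1,-1,-1,-1,-1,-1,-1,-1])

```text
clock: 15.5
tool_pos: [0.4514, -0.138, 0.1639]
eef_rot: [0.707, 0.707, 0.0, -0.0]
contact_force: [0.6, 0.3, 0.6]
opening: 0.314
finger_force: 14.9
```

```bash
python3 - <<'E'
from h import *
s=state();k=r.get_calibration('wrist');im=r.snapshot('wrist');cv2.imwrite('pics/w6.png',im)
p=s['tool_pos'];dz=p[2]-.0838;th=np.linspace(0,2*np.pi,60)
c=np.c_[p[0]+.015*np.cos(th),p[1]+.015*np.sin(th),0*th+.029+dz]
for q in [(c,(0,255,0)),(np.c_[.452+.027*np.cos(th),-.139+.027*np.sin(th),0*th+.016],(0,0,255))]: cv2.polylines(im,[np.int32(pix(k,q[0]))],True,q[1])
cv2.imwrite('pics/c6.png',im[150:450,170:470].repeat(2,0).repeat(2,1))
E
```

```text
t 15.5 tcp [ 0.4514 -0.138   0.1639] yaw_y 0.06 tilt [-0.     0.001] q [ 0.25  0.75 -0.08  2.14  0.21  0.26 -0.01] op 0.314 F [0.6 0.3 0.6]
```

View pics/c6.png

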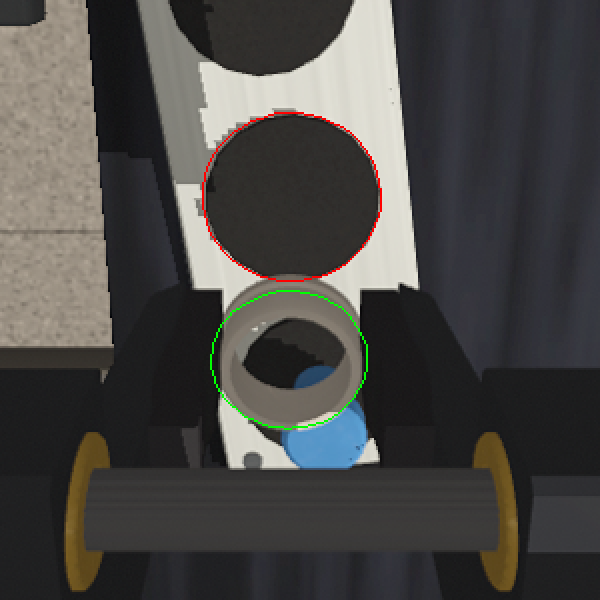

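Call:
play_rows(translation=[[-0.0005,0.0007,0.02],[0,0,0.03],[0,0,0.02],[0,0,0.0095],[0,0,0],[0,0,0],[0,0,0],[0,0,0],[0,0,0],[0,0,-0.03],[0,0,-0.05],[0.03,-0.002,0],[0.05,-0.002,0],[0.06,-0.003,0],[0.06,-0.003,0],[0.06,-0.003,0],[0.03,-0.003,0],[0.02,0,0],[0,0,0],[0,0,0]], delta_rot=[[0,0,0],[0,0,0],[0,0,0],[0,0,0],[0,0,0],[0,0,0],[0,0,0],[0,0,0],[0,0,0],[0,0,0],[0,0,0],[0,0,0],[0,0,0],[0,0,0],[0,0,0],[0,0,0],[0,0,0],[0,0,0],[0,0,0],[0,0,0]], grip=[-1,-1,-1,-1,-1,0,0.5,1,1,1,1,1,1,1,1,1,1,1,1,1])

```text
clock: 18.05
tool_pos: [0.4361, 0.1691, 0.1642]
eef_rot: [0.708, 0.707, -0.0, 0.0]
contact_force: [0.6, -0.2, 1.4]
opening: 0.997
finger_force: 0.0
```

```bash
cat >> h.py <<'E'
def over(im,k,x,y,z,rad,col):
    th=np.linspace(0,2*np.pi,60);cv2.polylines(im,[np.int32(pix(k,np.c_[x+rad*np.cos(th),y+rad*np.sin(th),0*th+z]))],True,col)
E
python3 - <<'E'
from h import *
s=state();k=r.get_calibration('wrist');im=r.snapshot('wrist');cv2.imwrite('pics/w7.png',im)
over(im,k,.436,.172,.034,.0205,(0,0,255));over(im,k,.433,.106,.044,.0075,(0,255,0))
t=r.snapshot('top');cv2.imwrite('pics/t7.png',t)
cv2.imwrite('pics/c7.png',np.vstack([im[180:440,220:420].repeat(2,0).repeat(2,1)[:, :],np.zeros((0,400,3),np.uint8)]) if 0 else np.hstack([im[180:460,220:420].repeat(2,0).repeat(2,1),cv2.resize(t[275:331,400:470],(400,320),interpolation=2) if 0 else cv2.copyMakeBorder(cv2.resize(t[275:331,400:470],(400,320),interpolation=2),0,240,0,0,0)]))
E
```

```text
t 18.05 tcp [0.4361 0.1691 0.1642] yaw_y -0.09 tilt [-0.    -0.001] q [-0.47  0.75  0.01  2.15 -0.02  0.24 -0.45] op 0.997 F [ 0.6 -0.2  1.4]
```

View pics/c7.png

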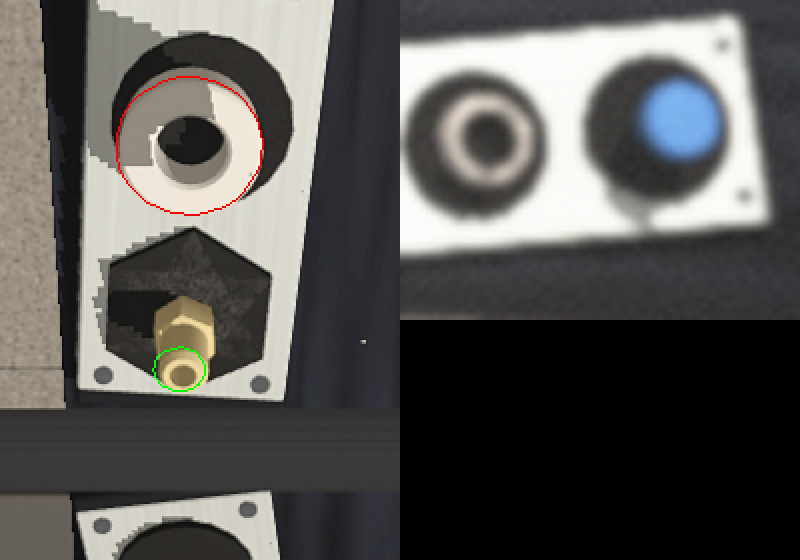

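The overlay fits the ring well at (.436, .172). The nut and stopper are centred on their pads once parallax is allowed for. Picking the ring.

Call:
play_rows(translation=[[0.003,0,0.02],[0,0,0.03],[0,0,0.02],[0,0,0.011],[0,0,0],[0,0,0],[0,0,0],[0,0,0],[0,0,0],[0,0,0],[0,0,0],[0,0,0]], delta_rot=[[0,0,0],[0,0,0],[0,0,0],[0,0,0],[0,0,0],[0,0,0],[0,0,0],[0,0,0],[0,0,0],[0,0,0],[0,0,0],[0,0,0]], grip=[1,1,1,1,0.3,0,-1,-1,-1,-1,-1,-1], squeeze=20)

```text
clock: 19.65
tool_pos: [0.4363, 0.1734, 0.0834]
eef_rot: [0.707, 0.707, 0.0, 0.0]
contact_force: [0.0, 0.7, 5.3]
opening: 0.453
finger_force: 20.0
```

Call:
play_rows(translation=[[0,0,-0.01],[0,0,-0.03],[0,0,-0.04],[-0.026,0,0],[-0.04,0.001,0],[-0.05,0.001,0],[-0.05,0.001,0],[-0.04,0.002,0],[-0.025,0.001,0],[-0.015,0.001,0],[0,0,0],[0,0,0]], delta_rot=[[0,0,0],[0,0,0],[0,0,0],[0,0,0],[0,0,0],[0,0,0],[0,0,0],[0,0,0],[0,0,0],[0,0,0],[0,0,0],[0,0,0]], grip=[-1,-1,-1,-1,-1,-1,-1,-1,-1,-1,-1,-1])

```text
clock: 21.15
tool_pos: [0.4432, -0.0713, 0.1632]
eef_rot: [0.706, 0.708, 0.0, -0.0]
contact_force: [1.0, 0.1, -1.0]
opening: 0.453
finger_force: 20.0
```

```bash
python3 - <<'E'
from h import *
s=state();k=r.get_calibration('wrist');im=r.snapshot('wrist');cv2.imwrite('pics/w8.png',im)
p=s['tool_pos'];over(im,k,p[0],p[1],.034+p[2]-.083,.0205,(0,255,0));over(im,k,.443,-.074,.016,.027,(0,0,255))
cv2.imwrite('pics/c8.png',im[150:450,170:470].repeat(2,0).repeat(2,1))
E
```

```text
t 21.15 tcp [ 0.4432 -0.0713  0.1632] yaw_y 0.1 tilt [-0.     0.001] q [ 0.09  0.74 -0.06  2.2   0.18  0.2  -0.13] op 0.453 F [ 1.   0.1 -1. ]
```

View pics/c8.png

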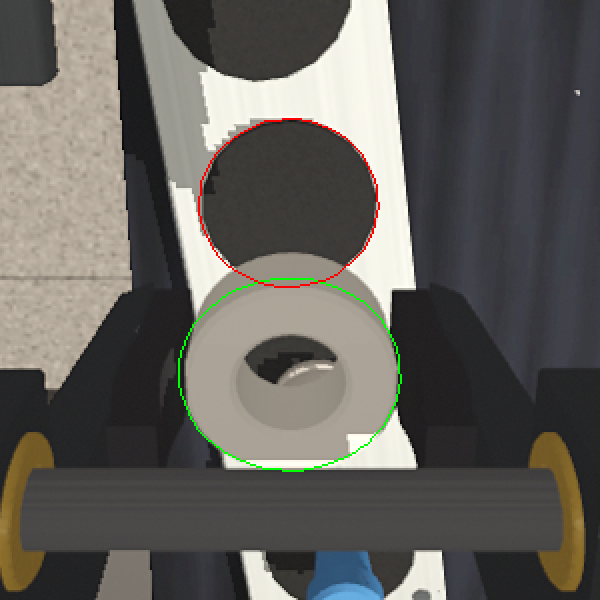

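Call:
play_rows(translation=[[-0.0035,0,0.02],[0,0,0.03],[0,0,0.02],[0,0,0.0092],[0,0,0],[0,0,0],[0,0,0],[0,0,0],[0,0,0],[0,0,-0.03],[0,0,-0.05],[0.03,-0.001,0],[0.05,-0.002,0],[0.05,-0.003,0],[0.03,-0.003,0],[0.019,-0.001,0],[0,0,0],[0,0,0]], delta_rot=[[0,0,0],[0,0,0],[0,0,0],[0,0,0],[0,0,0],[0,0,0],[0,0,0],[0,0,0],[0,0,0],[0,0,0],[0,0,0],[0,0,0],[0,0,0],[0,0,0],[0,0,0],[0,0,0],[0,0,0],[0,0,0]], grip=[-1,-1,-1,-1,-1,0.3,0.6,1,1,1,1,1,1,1,1,1,1,1])

```text
clock: 23.45
tool_pos: [0.438, 0.1008, 0.1675]
eef_rot: [0.708, 0.707, -0.003, -0.003]
contact_force: [-0.9, 0.5, 0.4]
opening: 1.002
finger_force: 0.0
```

```bash
python3 - <<'E'
from h import *
s=state();k=r.get_calibration('wrist');im=r.snapshot('wrist');cv2.imwrite('pics/w9.png',im)
over(im,k,.433,.105,.044,.0075,(0,255,0));over(im,k,.433,.105,.028,.0105,(0,0,255))
t=r.snapshot('top');cv2.imwrite('pics/t9.png',t)
cv2.imwrite('pics/c9.png',np.hstack([im[180:400,220:420].repeat(2,0).repeat(2,1),cv2.copyMakeBorder(cv2.resize(t[275:331,370:460],(400,249),interpolation=2),0,191,0,0,0)]))
E
```

```text
t 23.45 tcp [0.438  0.1008 0.1675] yaw_y -0.08 tilt [-0.008  0.   ] q [-0.24  0.73 -0.14  2.19  0.37  0.25 -0.7 ] op 1.002 F [-0.9  0.5  0.4]
```

View pics/c9.png

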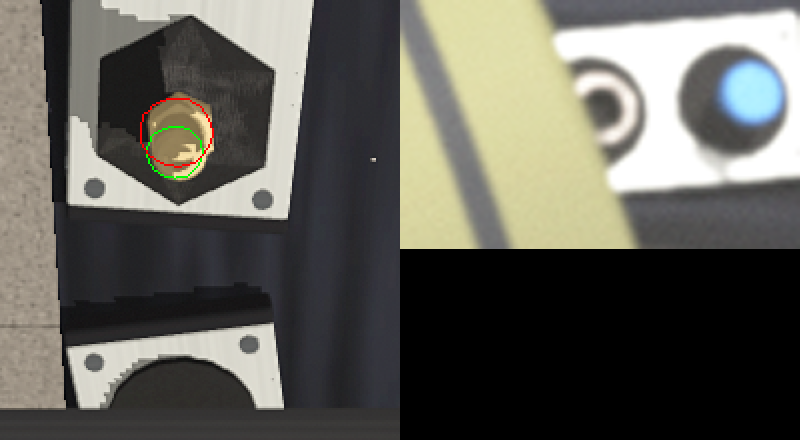

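The arm hasn't settled: there is some tilt and a few mm of lag. I'll let it settle and measure again.

Call:
play_rows(translation=[[0,0,0],[0,0,0],[0,0,0]], delta_rot=[[0,0,0],[0,0,0],[0,0,0]], grip=[1,1,1])

```text
clock: 23.92
tool_pos: [0.4381, 0.1018, 0.1675]
eef_rot: [0.707, 0.707, -0.002, -0.003]
contact_force: [0.3, 1.1, 0.2]
opening: 0.998
finger_force: 0.0
```

```bash
python3 - <<'E'
from h import *
s=state();k=r.get_calibration('wrist');im=r.snapshot('wrist');cv2.imwrite('pics/w10.png',im)
m=cv2.inRange(cv2.cvtColor(im,40),(12,70,60),(32,255,255));m[:200]=0;m[360:]=0;m[:,:250]=0;m[:,380:]=0
n,l,st,ce=cv2.connectedComponentsWithStats(m);i=1+st[1:,4].argmax();print(st[i])
x,y,w,h,_=st[i]
print('near edge top',proj(k,[x+w/2,y+h],.044)[0]+[0,.0075,0],'far foot edge',proj(k,[x+w/2,y],.028)[0]-[0,.0121,0])
t=r.look_for('wrist','union_brass');print(t[:2])
kt=r.get_calibration('top');T=cv2.imread('pics/top0.png')
E
```

```text
t 23.93 tcp [0.4381 0.1018 0.1675] yaw_y -0.03 tilt [-0.007  0.001] q [-0.24  0.73 -0.14  2.19  0.37  0.25 -0.7 ] op 0.998 F [0.3 1.1 0.2]
[ 293  227   34   46 1186]
near edge top [0.43453597 0.10378529 0.044     ] far foot edge [0.43430964 0.10582613 0.028     ]
[{'point': [0.4346, 0.1072, 0.026], 'confidence': 0.64}, {'point': [0.4393, 0.1763, 0.0157], 'confidence': 0.31}]
```

Call:
play_rows(translation=[[0.003,-0.0036,0.01],[0,0,0.02],[0,0,0.02],[0,0,0.01],[0,0,0],[0,0,0]], delta_rot=[[-0.4,0,0],[0,0,0],[0,0,0],[0,0,0],[0,0,0],[0,0,0]], grip=[1,1,1,1,1,1])

```text
clock: 24.78
tool_pos: [0.4346, 0.1051, 0.108]
eef_rot: [0.707, 0.707, 0.001, -0.0]
contact_force: [-0.1, 1.0, 0.7]
opening: 1.002
finger_force: 0.0
```

```bash
python3 - <<'E'
from h import *
state()
t=r.snapshot('top');cv2.imwrite('pics/t11.png',t)
s=r.snapshot('side');cv2.imwrite('pics/s11.png',s)
kt=r.get_calibration('top');print(pix(kt,[.443,-.0745,.034]))
cv2.imwrite('pics/c11.png',np.hstack([cv2.resize(s[190:300,340:450],(440,440),interpolation=2),cv2.copyMakeBorder(cv2.resize(t[275:331,350:420],(350,280),interpolation=2),0,160,0,0,0)]))
E
```

```text
t 24.77 tcp [0.4346 0.1051 0.108 ] yaw_y -0.01 tilt [0.    0.002] q [-0.32  0.86 -0.03  2.23  0.4   0.06 -0.75] op 1.002 F [-0.1  1.   0.7]
[[381.82516147 300.81945664]]
```

View pics/c11.png

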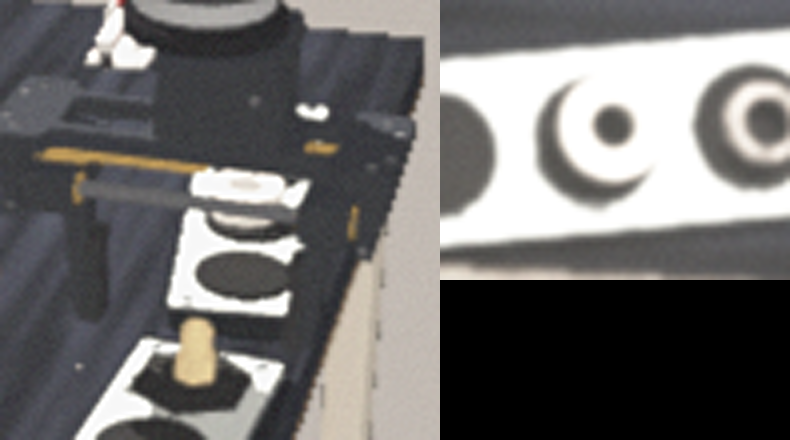

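The ring sits about 5 mm off centre on its pad, because the arm lagged near a wrist singularity. I'll correct it after the union, and make slower moves in this area.

Call:
play_rows(translation=[[0,0,0.005],[0,0,0.005],[0,0,0.005],[0,0,0.005],[0,0,0.004],[0,0,0],[0,0,0]], delta_rot=[[0,0,0],[0,0,0],[0,0,0],[0,0,0],[0,0,0],[0,0,0],[0,0,0]], grip=[1,1,1,1,1,1,1])

```text
clock: 25.75
tool_pos: [0.4347, 0.1049, 0.0873]
eef_rot: [0.707, 0.707, -0.001, -0.001]
contact_force: [0.2, -0.5, -0.3]
opening: 0.997
finger_force: 0.0
```

```bash
python3 -c "
from h import *
state();kt=r.get_calibration('top');print(proj(kt,[384.8,300],.034))"
```

```text
t 25.75 tcp [0.4347 0.1049 0.0873] yaw_y -0.02 tilt [-0.003 -0.   ] q [-0.31  0.9  -0.05  2.23  1.29  0.04 -1.63] op 0.997 F [ 0.2 -0.5 -0.3]
[[ 0.44493713 -0.08042087  0.034     ]]
```

The wrist has reached its joint-6 limit here. The pads still overlap the foot by about 5 mm, so I'll close now.

Call:
play_rows(translation=[[0,0,0.001],[0,0,0.001],[0,0,0],[0,0,0],[0,0,0],[0,0,0],[0,0,0],[0,0,0],[0,0,0]], delta_rot=[[0,0,0],[0,0,0],[0,0,0],[0,0,0],[0,0,0],[0,0,0],[0,0,0],[0,0,0],[0,0,0]], grip=[1,1,0.3,-0.2,-1,-1,-1,-1,-1], squeeze=30)

```text
clock: 26.88
tool_pos: [0.4347, 0.105, 0.0852]
eef_rot: [0.707, 0.707, -0.001, -0.001]
contact_force: [-0.2, 0.9, 0.2]
opening: 0.231
finger_force: 17.9
```

```bash
python3 -c "
from h import *
print(state()['finger_force'])"
```

```text
t 26.88 tcp [0.4347 0.105  0.0852] yaw_y -0.0 tilt [-0.003 -0.   ] q [-0.3   0.91 -0.06  2.23  1.4   0.04 -1.74] op 0.231 F [-0.2  0.9  0.2]
17.90950745344162
```

Call:
play_rows(translation=[[0,0,0],[0,0,-0.005],[0,0,-0.01],[0,0,-0.01],[0,0,-0.01],[0,0,-0.01],[0,0,-0.01],[0,0,-0.01],[0,0,-0.01],[0,0,0],[0,0,0]], delta_rot=[[0,0,0],[0,0,0],[0,0,0],[1,0,0],[1,0,0],[1,0,0],[1,0,0],[0,0,0],[0,0,0],[0,0,0],[0,0,0]], grip=[-1,-1,-1,-1,-1,-1,-1,-1,-1,-1,-1])

```text
clock: 28.25
tool_pos: [0.4372, 0.1049, 0.16]
eef_rot: [0.707, 0.707, -0.026, -0.026]
contact_force: [0.2, -0.3, -0.1]
opening: 0.225
finger_force: 30.0
```

```bash
python3 -c "
from h import *
print(state()['finger_force'])"
```

```text
t 28.25 tcp [0.4372 0.1049 0.16  ] yaw_y 0.01 tilt [-0.073 -0.001] q [ 0.03  0.81 -0.58  2.13  0.85  0.52 -1.21] op 0.225 F [ 0.2 -0.3 -0.1]
29.999593198299408
```

Call:
play_rows(translation=[[-0.01,0,0],[-0.016,0,0],[-0.018,0,0],[-0.018,0,0],[-0.018,0.001,0],[-0.015,0.001,0],[-0.012,0,0],[-0.006,0,0],[0,0,0],[0,0,0]], delta_rot=[[0,0,0],[0,0,0],[0,0,0],[0,0,0],[0,0,0],[0,0,0],[0,0,0],[0,0,0],[0,0,0],[0,0,0]], grip=[-1,-1,-1,-1,-1,-1,-1,-1,-1,-1])

```text
clock: 29.5
tool_pos: [0.4394, -0.0074, 0.1601]
eef_rot: [0.706, 0.707, -0.026, -0.026]
contact_force: [0.7, 0.8, -0.1]
opening: 0.221
finger_force: 30.0
```

```bash
python3 - <<'E'
from h import *
s=state();k=r.get_calibration('wrist');im=r.snapshot('wrist');cv2.imwrite('pics/w12.png',im)
c=pix(k,[.434,-.008,.016])[0];th=np.linspace(0,2*np.pi,8,endpoint=False)
print('exp',c,pix(k,np.c_[.434+.027*np.cos(th),-.008+.027*np.sin(th),0*th+.016]).round(0).tolist())
b=[int(c[0]-62),int(c[1]-60),int(c[0]+62),int(c[1]+60)]
e,ax=ell(im,b);print(e,ax,proj(k,e,.016))
E
```

```text
t 29.5 tcp [ 0.4394 -0.0074  0.1601] yaw_y 0.05 tilt [-0.073  0.   ] q [ 0.27  0.8  -0.58  2.16  0.89  0.52 -1.01] op 0.221 F [ 0.7  0.8 -0.1]
exp [323.11095228 251.51358414] [[369.0, 253.0], [356.0, 221.0], [323.0, 207.0], [291.0, 220.0], [278.0, 250.0], [292.0, 280.0], [323.0, 293.0], [354.0, 282.0]]
[323.09346008 250.09733963] (83.73226165771484, 88.0196762084961) [[ 0.4339823  -0.00710202  0.016     ]]
```

Call:
play_rows(translation=[[-0.0006,0.0007,0.01],[0,0.0007,0.01],[0,0.0007,0.01],[0,0.0007,0.01],[0,0.0007,0.01],[0,0.0007,0.01],[0,0.0007,0.009],[0,0,0],[0,0,0]], delta_rot=[[0,0,0],[0,0,0],[0,0,0],[0,0,0],[0,0,0],[0,0,0],[0,0,0],[0,0,0],[0,0,0]], grip=[-1,-1,-1,-1,-1,-1,-1,-1,-1])

```text
clock: 30.68
tool_pos: [0.4393, -0.0086, 0.0909]
eef_rot: [0.707, 0.707, -0.026, -0.026]
contact_force: [-0.4, 0.3, -0.9]
opening: 0.222
finger_force: 30.0
```

```bash
python3 -c "
from h import *
print(state()['finger_force'])"
```

```text
t 30.68 tcp [ 0.4393 -0.0086  0.0909] yaw_y -0.0 tilt [-0.073 -0.   ] q [ 0.16  0.92 -0.39  2.19  1.13  0.34 -1.21] op 0.222 F [-0.4  0.3 -0.9]
29.999558329582214
```

Joint 6 now has room, so I'll take the tilt out before setting the union down.

Call:
play_rows(translation=[[0,-0.0013,0],[0,-0.0013,0],[0,-0.0013,0],[0,-0.0013,0],[0,0,0],[0,0,0]], delta_rot=[[-1.05,0,0],[-1.05,0,0],[-1.05,0,0],[-1.05,0,0],[0,0,0],[0,0,0]], grip=[-1,-1,-1,-1,-1,-1])

```text
clock: 31.42
tool_pos: [0.4343, -0.0086, 0.0912]
eef_rot: [0.707, 0.707, 0.0, 0.0]
contact_force: [-0.2, -0.0, -1.9]
opening: 0.225
finger_force: 30.0
```

```bash
python3 -c "
from h import *
print(state()['finger_force'])"
```

```text
t 31.43 tcp [ 0.4343 -0.0086  0.0912] yaw_y -0.03 tilt [0.001 0.   ] q [ 0.04  0.9  -0.2   2.26  1.64  0.16 -1.73] op 0.225 F [-0.2 -0.  -1.9]
29.999480545520782
```

Call:
play_rows(translation=[[0.0005,0,0.002],[0,0,0.002],[0,0,0.0015],[0,0,0],[0,0,0]], delta_rot=[[0,0,0],[0,0,0],[0,0,0],[0,0,0],[0,0,0]], grip=[-1,-1,-1,-1,-1])

```text
clock: 32.05
tool_pos: [0.434, -0.0082, 0.0855]
eef_rot: [0.707, 0.707, 0.0, 0.0]
contact_force: [-0.1, -1.3, -0.6]
opening: 0.225
finger_force: 30.0
```

```bash
python3 -c "
from h import *
print(state()['finger_force'])"
```

```text
t 32.05 tcp [ 0.434  -0.0082  0.0855] yaw_y -0.01 tilt [ 0. -0.] q [ 0.06  0.91 -0.24  2.26  1.68  0.19 -1.77] op 0.225 F [-0.1 -1.3 -0.6]
29.99952882528305
```

Call:
play_rows(translation=[[0,0,0],[0,0,0],[0,0,0],[0,0,0],[0,0,-0.005],[0,0,-0.01],[0,0,-0.015],[0,0,-0.015],[0,0,-0.015],[0,0,-0.015],[0.02,0,0],[0.03,0,0],[0.03,0,0],[0.03,0,0],[0.02,0,0],[0,0,0]], delta_rot=[[0,0,0],[0,0,0],[0,0,0],[0,0,0],[0,0,0],[0,0,0],[0,0,0],[0,0,0],[0,0,0],[0,0,0],[0,0,0],[0,0,0],[0,0,0],[0,0,0],[0,0,0],[0,0,0]], grip=[-0.3,0,0.5,1,1,1,1,1,1,1,1,1,1,1,1,1], squeeze=20)

```text
clock: 34.05
tool_pos: [0.4341, 0.1235, 0.1601]
eef_rot: [0.706, 0.708, 0.001, 0.0]
contact_force: [-0.5, -0.9, 0.1]
opening: 0.996
finger_force: 0.0
```

```bash
cat >> h.py <<'E'
def check(name):
    k=r.get_calibration('top');t=r.snapshot('top');cv2.imwrite(f'pics/{name}.png',t)
    hsv=cv2.cvtColor(t,40);g=t.max(2);pads=dict(union=(.4313,-.0093),ring=(.4403,-.0749),nut=(.4493,-.1399),stopper=(.4584,-.205))
    H=dict(union=.044,ring=.034,nut=.029,stopper=.044)
    for n,(x,y) in pads.items():
        c=pix(k,[x,y,H[n]])[0];u0,v0=np.int32(c)-9
        sub=cv2.resize(t[v0:v0+19,u0:u0+19],None,fx=4,fy=4,interpolation=2)
        # pad disk mask: keep bright stuff inside the pad outline
        th=np.linspace(0,2*np.pi,40);m=np.zeros(t.shape[:2],np.uint8)
        cv2.fillPoly(m,[np.int32(pix(k,np.c_[x+.024*np.cos(th),y+.024*np.sin(th),0*th+.018]).round())],1)
        b=((g>100)&(m>0));v,u=np.nonzero(b)
        print(n,'bright',b.sum(),'centroid off mm',((proj(k,[u.mean(),v.mean()],H[n])[0][:2]-[x,y])*1000).round(1) if len(u) else None)
        d=((g<80)&(m>0));v,u=np.nonzero(d);print('   dark centroid off',((proj(k,[u.mean(),v.mean()],.016)[0][:2]-[x,y])*1000).round(1),d.sum())
E
python3 - <<'E'
from h import *
state();check('t13')
t=cv2.imread('pics/t13.png');print(t[290:313:2,370:396:2].max(2))
E
```

```text
t 34.05 tcp [0.4341 0.1235 0.1601] yaw_y 0.17 tilt [0.002 0.001] q [-0.11  0.77 -0.43  2.19  0.94  0.37 -1.33] op 0.996 F [-0.5 -0.9  0.1]
union bright 468 centroid off mm [-1.6  2.1]
   dark centroid off [nan nan] 0
ring bright 471 centroid off mm [-0.9  2.2]
   dark centroid off [nan nan] 0
nut bright 474 centroid off mm [-0.9  2.5]
   dark centroid off [nan nan] 0
stopper bright 469 centroid off mm [-2.2  7.8]
   dark centroid off [nan nan] 0
[[190 217 220 221 219 219 219 218 218 218 218 219 216]
 [174 209 218 218 220 217 219 220 219 219 217 215 216]
 [169 187 215 219 219 217 216 217 219 216 215 217 213]
 [169 172 203 217 219 217 216 216 214 215 215 213 212]
 [175 170 187 213 216 215 217 216 216 214 216 211 214]
 [186 168 171 199 213 215 216 210 214 214 215 214 212]
 [198 174 167 182 209 212 213 216 212 211 210 211 210]
 [206 184 168 172 197 211 210 211 211 209 210 209 208]
 [209 194 173 166 183 208 210 211 212 208 211 209 209]
 [211 203 179 167 170 197 210 210 209 210 210 209 209]
 [211 207 192 168 169 190 210 208 209 209 209 209 207]
 [211 208 200 178 165 172 199 207 209 211 209 209 206]]h.py:35: RuntimeWarning: Mean of empty slice.
  d=((g<80)&(m>0));v,u=np.nonzero(d);print('   dark centroid off',((proj(k,[u.mean(),v.mean()],.016)[0][:2]-[x,y])*1000).round(1),d.sum())
  ret = ret.dtype.type(ret / rcount)
```

Call:
play_rows(translation=[[-0.015,0.001,-0.005],[-0.025,0.002,0],[-0.025,0.002,0],[-0.025,0.002,0],[-0.025,0.002,0],[-0.025,0.002,0],[-0.025,0.001,0],[-0.02,0.001,0],[-0.018,0,0],[0,0,0],[0,0,0]], delta_rot=[[0,0,0],[0,0,0],[0,0,0],[0,0,0],[0,0,0],[0,0,0],[0,0,0],[0,0,0],[0,0,0],[0,0,0],[0,0,0]], grip=[1,1,1,1,1,1,1,1,1,1,1])

```text
clock: 35.48
tool_pos: [0.4468, -0.0811, 0.1649]
eef_rot: [0.707, 0.707, 0.0, 0.0]
contact_force: [0.6, 0.8, -0.3]
opening: 1.0
finger_force: 0.0
```

```bash
python3 - <<'E'
from h import *
s=state();k=r.get_calibration('wrist');im=r.snapshot('wrist');cv2.imwrite('pics/w14.png',im)
for t in ['ptfe_ring','union_brass','ring_nut','stopper_blue']:
    for d in r.silhouettes('wrist',t)[:2]:
        v,u=np.nonzero(d['pixels']);print(t,round(d['confidence'],2),u.min(),u.max(),v.min(),v.max(),len(u))
th=np.linspace(0,2*np.pi,4,endpoint=False)
f=lambda x,y,z,R_:pix(k,np.c_[x+R_*np.cos(th),y+R_*np.sin(th),0*th+z]).round(0).tolist()
print('ring@pad',f(.443,-.0745,.034,.0205),f(.443,-.0745,.016,.027));print('union',f(.434,-.008,.044,.0075),f(.434,-.008,.016,.027))
# bright ring profile along row/col through expected centre
g=cv2.cvtColor(im,6);c=pix(k,[.447,-.079,.034])[0].astype(int);print(c)
print('row',g[c[1],c[0]-70:c[0]+70:2].tolist());print('col',g[c[1]-70:c[1]+70:2,c[0]].tolist())
E
```

```text
t 35.48 tcp [ 0.4468 -0.0811  0.1649] yaw_y -0.02 tilt [ 0.001 -0.   ] q [ 0.39  0.77 -0.5   2.18  0.95  0.43 -0.89] op 1.0 F [ 0.6  0.8 -0.3]
ptfe_ring 0.66 280 351 212 285 3529
union_brass 0.63 273 310 105 146 1146
ring_nut 0.7 301 347 315 363 1316
stopper_blue 0.63 318 358 425 457 1172
ring@pad [[345.0, 247.0], [308.0, 212.0], [271.0, 247.0], [308.0, 281.0]] [[353.0, 237.0], [308.0, 193.0], [263.0, 237.0], [309.0, 278.0]]
union [[304.0, 125.0], [288.0, 109.0], [273.0, 125.0], [289.0, 141.0]] [[341.0, 122.0], [291.0, 69.0], [242.0, 122.0], [292.0, 172.0]]
[315 254]
row [19, 23, 23, 22, 85, 201, 217, 216, 215, 222, 119, 124, 113, 23, 25, 28, 26, 66, 137, 141, 141, 141, 141, 141, 142, 149, 216, 184, 157, 18, 25, 26, 26, 25, 26, 26, 26, 26, 27, 24, 27, 23, 83, 119, 123, 163, 236, 233, 233, 233, 233, 222, 236, 239, 219, 220, 219, 220, 219, 219, 224, 219, 222, 37, 47, 47, 42, 40, 37, 38]
col [216, 216, 216, 217, 162, 33, 47, 46, 45, 47, 47, 44, 46, 44, 115, 123, 123, 125, 140, 141, 142, 142, 141, 141, 142, 138, 68, 25, 26, 26, 26, 27, 26, 27, 27, 26, 27, 26, 43, 125, 122, 123, 122, 170, 196, 232, 232, 232, 232, 232, 233, 218, 220, 165, 135, 25, 45, 47, 47, 47, 45, 48, 47, 46, 24, 24, 92, 155, 157, 105]
```

The ring measures (.447, -.077), and its pad centre is (.443, -.0745). Re-gripping it.

Call:
play_rows(translation=[[0.0035,0,0.01],[0,0,0.015],[0,0,0.015],[0,0,0.015],[0,0,0.015],[0,0,0.007],[0,0,0.0035],[0,0,0],[0,0,0]], delta_rot=[[0,0,0],[0,0,0],[0,0,0],[0,0,0],[0,0,0],[0,0,0],[0,0,0],[0,0,0],[0,0,0]], grip=[1,1,1,1,1,1,1,1,1])

```text
clock: 36.85
tool_pos: [0.4473, -0.0775, 0.0845]
eef_rot: [0.707, 0.707, 0.0, 0.0]
contact_force: [0.1, -0.2, -0.4]
opening: 1.001
finger_force: 0.0
```

```bash
python3 -c "
from h import *
state()"
```

```text
t 36.85 tcp [ 0.4473 -0.0775  0.0845] yaw_y 0.02 tilt [ 0.001 -0.   ] q [ 0.16  0.91 -0.15  2.21  1.36  0.12 -1.29] op 1.001 F [ 0.1 -0.2 -0.4]
```

Call:
play_rows(translation=[[0,0,0],[0,0,0],[0,0,0],[0,0,0],[0,0,0],[0,0,0],[0,0,0],[0,0,-0.003],[0,0,-0.003],[0.001,-0.0014,0],[0.001,-0.0014,0],[0.001,-0.0014,0],[0,0,0],[0,0,0]], delta_rot=[[0,0,0],[0,0,0],[0,0,0],[0,0,0],[0,0,0],[0,0,0],[0,0,0],[0,0,0],[0,0,0],[0,0,0],[0,0,0],[0,0,0],[0,0,0],[0,0,0]], grip=[0.4,0,-1,-1,-1,-1,-1,-1,-1,-1,-1,-1,-1,-1])

```text
clock: 38.6
tool_pos: [0.443, -0.0747, 0.0903]
eef_rot: [0.707, 0.707, 0.0, 0.0]
contact_force: [1.1, 0.3, -1.5]
opening: 0.457
finger_force: 20.0
```

```bash
python3 - <<'E'
from h import *
s=state();k=r.get_calibration('wrist');im=r.snapshot('wrist');cv2.imwrite('pics/w15.png',im)
for d in r.silhouettes('wrist','ptfe_ring')[:1]:
    v,u=np.nonzero(d['pixels']);print(u.min(),u.max(),v.min(),v.max())
    z=.034+s['tool_pos'][2]-.0845;print('ring',proj(k,[(u.min()+u.max())/2,v.max()],z)[0]+[0,.0205,0])
g=cv2.cvtColor(im,6);p=s['tool_pos'];q=pix(k,[p[0],-.0745+.027,.016])[0].astype(int);print('pad far edge exp',q,g[q[1]-20:q[1]+20,q[0]].tolist())
E
```

```text
t 38.6 tcp [ 0.443  -0.0747  0.0903] yaw_y 0.0 tilt [ 0.001 -0.001] q [ 0.16  0.9  -0.16  2.22  1.36  0.13 -1.3 ] op 0.457 F [ 1.1  0.3 -1.5]
pad far edge exp [314 246] [132, 132, 133, 132, 132, 132, 132, 133, 132, 133, 132, 132, 132, 133, 132, 132, 134, 135, 73, 19, 23, 28, 27, 27, 27, 26, 25, 27, 28, 28, 25, 25, 26, 26, 27, 27, 27, 27, 27, 28]
```

```bash
python3 - <<'E'
from h import *
s=r.get_state();k=r.get_calibration('wrist');im=cv2.imread('pics/w15.png');g=cv2.cvtColor(im,6);p=s['tool_pos'];z=.034+p[2]-.0845
for dy,zz,n in [(.0205,z-.018,'far base'),(.0205,z,'far top'),(-.0205,z,'near top')]: print(n,pix(k,[p[0],p[1]+dy,zz]).round(1))
print(list(enumerate(g[270:400:2,314].tolist(),0)))
E
```

```text
far base [[314.6 267.6]]
far top [[314.6 287.1]]
near top [[314.6 382.6]]
[(0, 24), (1, 127), (2, 124), (3, 124), (4, 124), (5, 124), (6, 125), (7, 125), (8, 123), (9, 142), (10, 141), (11, 143), (12, 143), (13, 143), (14, 143), (15, 143), (16, 143), (17, 143), (18, 143), (19, 143), (20, 135), (21, 43), (22, 26), (23, 28), (24, 26), (25, 27), (26, 25), (27, 27), (28, 28), (29, 25), (30, 27), (31, 27), (32, 24), (33, 25), (34, 117), (35, 124), (36, 124), (37, 124), (38, 124), (39, 123), (40, 123), (41, 124), (42, 123), (43, 123), (44, 122), (45, 141), (46, 141), (47, 141), (48, 141), (49, 141), (50, 141), (51, 141), (52, 142), (53, 140), (54, 226), (55, 208), (56, 23), (57, 48), (58, 52), (59, 53), (60, 56), (61, 58), (62, 54), (63, 58), (64, 60)]
```

Call:
play_rows(translation=[[0,0,0.002],[0,0,0.002],[0,0,0.0015],[0,0,0],[0,0,0],[0,0,0],[0,0,0],[0,0,0],[0,0,0],[0,0,-0.005],[0,0,-0.01],[0,0,-0.015],[0,0,-0.02],[0,0,-0.02],[0,0,-0.02],[0,0,-0.02],[0,0,0]], delta_rot=[[0,0,0],[0,0,0],[0,0,0],[0,0,0],[0,0,0],[0,0,0],[0,0,0],[0,0,0],[0,0,0],[0,0,0],[0,0,0],[0,0,0],[0,0,0],[0,0,0],[0,0,0],[0,0,0],[0,0,0]], grip=[-1,-1,-1,-1,0.1,0.3,0.6,1,1,1,1,1,1,1,1,1,1])

```text
clock: 40.83
tool_pos: [0.4433, -0.0749, 0.1957]
eef_rot: [0.707, 0.707, 0.001, 0.001]
contact_force: [-0.7, 0.2, 0.1]
opening: 1.0
finger_force: 0.0
```

Call:
play_rows(translation=[[0.02,0,-0.01],[0.03,0,-0.01],[0.04,0,-0.01],[0.04,0,-0.01],[0.04,0,-0.01],[0.04,0,0],[0.04,0,0],[0.04,0,0],[0.04,0,0],[0.04,0,0],[0.03,0,0],[0.02,0,0],[0,0,0]], delta_rot=[[0,0,0],[0,0,0],[0,0,0],[0,0,0],[0,0,0],[0,0,0],[0,0,0],[0,0,0],[0,0,0],[0,0,0],[0,0,0],[0,0,0],[0,0,0]], grip=[1,1,1,1,1,1,1,1,1,1,1,1,1])

```text
clock: 42.45
tool_pos: [0.4417, 0.3471, 0.2445]
eef_rot: [0.706, 0.708, 0.0, -0.0]
contact_force: [-0.3, -0.2, -0.4]
opening: 0.996
finger_force: 0.0
```

```bash
python3 - <<'E'
from h import *
state();check('t16')
E
```

```text
t 42.45 tcp [0.4417 0.3471 0.2445] yaw_y 0.16 tilt [0. 0.] q [-0.37  0.75 -0.65  1.8   0.61  0.8  -1.33] op 0.996 F [-0.3 -0.2 -0.4]
union bright 201 centroid off mm [0.1 1.1]
   dark centroid off [-13.4   6.8] 51
ring bright 408 centroid off mm [-0.   1.4]
   dark centroid off [ 2.4 -3.4] 15
nut bright 283 centroid off mm [ 1.2 -0.7]
   dark centroid off [-6.8 -0.2] 49
stopper bright 236 centroid off mm [1.6 1.4]
   dark centroid off [-5.8  6.8] 159
```

```bash
python3 - <<'E'
from h import *
k=r.get_calibration('top');a=cv2.imread('pics/top0.png').astype(int);t=cv2.imread('pics/t16.png').astype(int);d=(t-a).max(2)
for n,x,y,h,R_ in [('union',.4313,-.0093,.044,.0105),('ring',.4403,-.0749,.034,.0205),('nut',.4493,-.1399,.029,.015),('stopper',.4584,-.205,.044,.013)]:
    c=pix(k,[x,y,h])[0];u0,v0=np.int32(c)-16;s=d[v0:v0+33,u0:u0+33]
    m=(s>60).astype(np.uint8);N,l,st,ce=cv2.connectedComponentsWithStats(m);i=1+st[1:,4].argmax();e=cv2.minEnclosingCircle(np.argwhere(l==i)[:,::-1].astype(np.int32).reshape(-1,1,2))
    P=[proj(k,np.array(q)+[u0,v0],h)[0][:2] for q in (ce[i],e[0])]
    print(n,st[i,4],'radius mm',round(e[1]*(.929-h)/442.8*1000,1),'exp',R_*1000,[((p-[x,y])*1000).round(1).tolist() for p in P])
r.snapshot('side')
for n in ['union_brass','ptfe_ring','ring_nut','stopper_blue','beaker','spanner','ptfe_tape']: print(n,[np.round(q['point'],3).tolist() for q in r.look_for('side',n)[:2]],[np.round(q['point'],3).tolist() for q in r.look_for('top',n)[:3]])
E
```

```text
union 111 radius mm 12.1 exp 10.5 [[1.3, 0.1], [0.9, 0.4]]
ring 381 radius mm 23.6 exp 20.5 [[0.8, -0.5], [0.6, -0.4]]
nut 179 radius mm 18.2 exp 15.0 [[1.7, -0.9], [1.4, -1.1]]
stopper 182 radius mm 15.4 exp 13.0 [[1.6, -0.6], [1.2, -0.5]]
union_brass [] [[0.447, 0.091, 0.011]]
ptfe_ring [] []
ring_nut [] [[0.449, -0.139, 0.022]]
stopper_blue [[0.541, 0.377, 0.026], [0.542, 0.316, 0.024]] []
beaker [] [[0.674, -0.124, 0.022], [0.441, -0.075, 0.036]]
spanner [] [[0.685, -0.036, 0.008]]
ptfe_tape [[0.45, 0.306, 0.019], [0.424, -0.017, 0.012]] [[0.665, -0.195, 0.01]]
```

All four parts are within 2 mm of their pad centres and stand upright, and the beaker, spanner and tape are undisturbed.

```bash
python3 -c "
from plant import r
print(r.finish_job())"
```

```text
the job is handed in; nothing more can be done
None
```

The job is handed in: the union, ring, nut and stopper stand upright left to right on the assembly rail's pads, each within about 2 mm of centre by the top camera (the ring had to be re-centred once), and the beaker, spanner and tape were not disturbed.

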